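# Fit the wooden jaw of the knife-handle vice and start its self-tapping screw

## Task

Take the wooden jaw plate with the wing-headed self-tapping screw out of the yellow tray and thread it over the two guide pins of the small bench vice, fully down on the column. Then drive the screw clockwise, pushing firmly down as you turn so that it cuts its thread, until its collar is down on the washer, and let go. Leave the oil bottle, the sharpening stone, the knife and the plain wooden blank where they are.

Things in the scene. Friction and masses are not known exactly. Their poses are not given: they have to be found in the camera images.
- jaw: wooden jaw plate, 110 (x) by 44 (y) by 14 mm thick, 120 g; origin at the centre of its underside, z up. Two through holes of 12.6 mm diameter at x = +38 and -38 mm on its centre line; the wing screw stands in a third hole at its centre. Fits either way round. Starts flat in the tray, screw up, long side roughly along the tray's
- screw: steel wing screw captive in the middle of the jaw plate, upright; origin on its axis, at the start at the plate's underside. Head: a flat upright wing 26 mm long (x), 10 mm thick (y), 29 to 51 mm above the origin; below it a 9 mm stem and a collar 18 mm across, its underside at 20 mm and 3 mm above a 32 mm washer on the plate. Driven clockwise seen from above
- wing (a point): centre of the screw's wing, 40 mm above the origin of screw, same axes; grip 0 to 6 mm higher, across the thickness. Under the push the wing springs down about 1 mm per 8 N and comes back up when let go; the screw stays turned as it is left, so it can be driven with several grasps
- screw_depth (a joint): how far the screw is driven, in m: 0 at the start, 0.003 with the collar down on the washer (a stop). Pressed down with over about 7 to 11 N (13 to 20 N is right) it advances 1.0 mm per rad of clockwise turn against about 0.1 N m, 3.0 rad in all; with too little push screw and washer only spin on the spot
- vice: fixed bench vice: foot 150 by 90 by 12 mm, on it a column 120 mm long (x), 36 mm wide (y), its flat top 50 mm above the table, with two upright steel pins of 10 mm diameter at x = +38 and -38 mm on the centre line, 21 mm tall (the last 5 mm tapered), and an open 11 mm pilot hole midway between them. Origin under the centre of the foot; x along the row of pins
- vice_top (a point): centre of the column's top between the two pins, 50 mm above the table, axes as vice
- tray: fixed open yellow tray, 230 (x) by 180 (y) by 40 mm high, walls and floor 4 mm; origin under its centre. It and the vice may change sides
- blank: plain wooden handle blank without holes, 100 (x) by 26 (y) by 16 mm, lying in the tray beside the jaw plate; origin at the centre of its underside; leave it there
- oil: upright oil bottle, 52 mm across, 190 mm tall, standing between tray and vice; origin at the centre of its base; leave it
- stone_block: block of two stones, 45 (x) by 70 (y) by 50 mm high, standing just beyond the far end (+x) of the vice; origin at the centre of its underside; leave it
- knife: kitchen knife lying at the far side, about 310 mm long and 20 mm high; origin where blade meets handle, blade along its x; leave it
Things that resemble listed ones, but are neither listed nor needed, are in the scene too. There is more than one size of the vice; the one meant has the size given above.

How it is judged:
By the outcome, as a careful person would: the job done as asked, in the order asked, and still so for the second after the job is handed in, with the robot touching nothing.
It also fails if it takes over 72 s, if anything falls off the work surface, if the arm or the gripper's body presses on something with over 40 N, if the wrist force passes 120 N, or if a joint passes its speed limit or range.

## Robot

A 6-joint arm with a two-finger parallel gripper is mounted at the origin on the work surface. World frame = base frame: x ahead of the robot, y to its left, z up, the work surface at z = 0. Lengths are in mm, angles in rad, forces in N, time in s.
With the tool pointing down it reaches from about 350 to 950 mm from the base axis. Payload 17.4 kg.
Tool frame: the origin (TCP) lies midway between the tips of the shut fingers; the grasp point (between the pads) lies bot.grip_point_offset behind it (bot.grip_point_offset is the distance from the TCP to the grasp point, in mm); z points along the fingers, y is the line along which they close (so a half turn about z gives the same grasp; the last joint's range is limited). The gripper opens to 93 mm and grips with 3 to 60 N. Pads are 15 mm wide; open, the fingers measure 128 mm over their backs; the gripper's body (75 mm by 188 mm) begins 65 mm behind the grasp point.
Start: joints at [1.312, 0.116, 1.442, -0, 1.584, -0.038], TCP at [147.84, 658.617, 218.646] pointing down, gripper open.
Joint ranges: [-2.83, 2.83], [-0.83, 2.19], [0.07, 2.5], [-1.14, 4.28], [0.01, 3], [-2.97, 2.97]. Speed limits (rad/s): [1.89, 1.89, 2.22, 3.14, 3.14, 3.14].

## Interface

Orientations are given as a 3x3 rotation matrix whose columns are the frame's x, y, z axes.
In Python, from workcell import bot gives the robot as it stands.
- The arm moves only by the tool carry_out, never from a script. Its argument "increments" is a list of rows, each a list of 3 entries, a list of its own where there are three numbers: the turn, a rotation vector about the world's x, y, z in degrees, then the shift along the world's x, y, z in mm, then the closure, from -1 (fully open) to 1 (shut), so that 0 is half open. In form: [[[ax, ay, az], [x, y, z], jaw], ...]. A call has 1 to 12 rows; each row is the pose to reach, as a shift and turn from the pose commanded when the call began; what a row does not reach only later rows make up. A row lasts 1/8 s, in which the tool goes at most 62.5 mm and 10.7 degrees, less where a joint would pass 70% of its speed; a pose out of reach is approached as far as the arm can. A call with a gripper value outside its range is refused whole. The fingers move at their own pace and stop on an object; "force" is the grip in N (left out, the last holds). Time passes only in rows, so rows that repeat a pose let the fingers close. It gives the time, the measured TCP pose, the force, the opening and the grip force at its end, in the units of the state.
- bot.get_obs(): the state, without advancing time (a new reading comes with each control period).
- bot.get_image(name): name is "scene" or "top"; returns the picture (384x512x3 uint8, blue, green, red); there is no depth.
- bot.calibration(name): a dict with "fov_y" (degrees; the focal length in pixels is half the picture's height over the tangent of half this angle, whatever the lens; pixels are square), "cx", "cy" (the principal point, pixels), "dist_coeffs" ([k1, k2, p1, p2, k3] as OpenCV has them; the pictures are not rectified), "rvec" (rotation vector, rad) and "tvec" (3), from world to camera coordinates, as OpenCV has them. Camera axes: x right, y down, z forward; pixel columns grow to the right and rows downward; lengths in mm; the calibration is good to about 2 mm. A picture is of the moment at which its call begins. calibration takes no time and is no camera call.
- bot.close_job(): hands the job in; it is judged then, once.
The state is a dict: "clock": time; "qpos": joint angles; "joint_velocities": joint speeds; "tau": joint torques, N m; "ee_pos": TCP position; "orientation": TCP orientation; "wrist_force": force on the tool from outside, world axes, zero at the start; "wrist_torque": the same for the moment, N m; "finger_gap": opening from 0.0 (shut) to 1.0 (fully open); "gripper_force": force on a finger pad.
Only numpy, scipy, OpenCV 4.12 (cv2) and the standard library are available. Lean on these libraries where they do the work, as an engineer would, in place of code of your own. Each camera call takes 0.05 s, during which the arm holds its last target. There are 200 camera calls.

## Working session

There is one attempt and no reset: what is moved stays moved. The work goes in short steps, Python scripts to look and compute and a tool call to move; the robot and the scene stay as the last step left them, time stands still between calls to the robot, and variables do not carry over. Pictures are saved under pics/ and viewed, at most 10 in all, crops included, and the job is handed in when it is done.

Besides the shell and the picture viewer there is one more tool, called after "Request:" in YAML: its name, and indented under it one key for each argument. carry_out: Moves the arm, as the interface text tells. Its arguments: {"type":"object","properties":{"increments":{"type":"array"},"force":{"type":"number"}},"required":["increments"]}

```bash
mkdir -p pics; cat > h.py <<'E'
import numpy as np, cv2
from workcell import bot
def cal(n):
    c=bot.calibration(n); f=192/np.tan(np.radians(c['fov_y'])/2)
    K=np.array([[f,0,c['cx']],[0,f,c['cy']],[0,0,1.]]); return K,np.array(c['dist_coeffs'],float),np.array(c['rvec'],float),np.array(c['tvec'],float)
def ray(n,uv):
    K,d,r,t=cal(n); R=cv2.Rodrigues(r)[0]; uv=np.array(uv,float).reshape(-1,1,2)
    p=cv2.undistortPoints(uv,K,d).reshape(-1,2); D=np.c_[p,np.ones(len(p))]@R; return -R.T@t,D
def plane(n,uv,z):
    o,D=ray(n,uv); return o+D*((z-o[2])/D[:,2])[:,None]
def proj(n,P):
    K,d,r,t=cal(n); return cv2.projectPoints(np.array(P,float).reshape(-1,1,3),r,t,K,d)[0].reshape(-1,2)
E
python3 - <<'E'
from h import *
for n in('scene','top'):
    im=bot.get_image(n); cv2.imwrite(f'pics/{n}0.png',im); cv2.imwrite(f'pics/{n}0b.png',cv2.resize(im,(800,600),interpolation=cv2.INTER_CUBIC)); print(n,ray(n,[[256,192]]))
print(bot.get_obs(),bot.grip_point_offset)
E
```

```text
scene (array([1218.26593152,  -81.39664056,  865.04489851]), array([[-0.58565499, -0.02806991, -0.81012087]]))
top (array([ 519.48994446,  -98.01006093, 1338.513846  ]), array([[ 0.12303848, -0.01802194, -0.99259793]]))
{'clock': 0.1, 'qpos': array([ 1.31221606e+00,  1.16416579e-01,  1.44220205e+00, -1.45283853e-05,
        1.58399911e+00, -3.78099396e-02]), 'joint_velocities': array([ 8.20887857e-04, -2.35838477e-03, -3.03954955e-04, -1.09204553e-03,
        1.66487745e-03, -2.01659101e-05]), 'tau': array([ 1.63814955e-03, -7.22883224e+01, -6.23881674e+01,  7.82278692e-02,
        2.27071991e-02, -5.63695437e-05]), 'ee_pos': array([147.78409206, 658.43182094, 217.99123696]), 'orientation': array([[-9.75729008e-01,  2.18981374e-01, -2.48077895e-04],
       [ 2.18981513e-01,  9.75728501e-01, -9.94717158e-04],
       [ 2.42321424e-05, -1.02489886e-03, -9.99999474e-01]]), 'wrist_force': array([-0.15940543,  0.36690778, -0.15298939]), 'wrist_torque': array([-0.03333012, -0.06133912,  0.0145579 ]), 'gripper_force': 0.0, 'finger_gap': 0.998767580523763} 18.8
```

View pics/top0b.png

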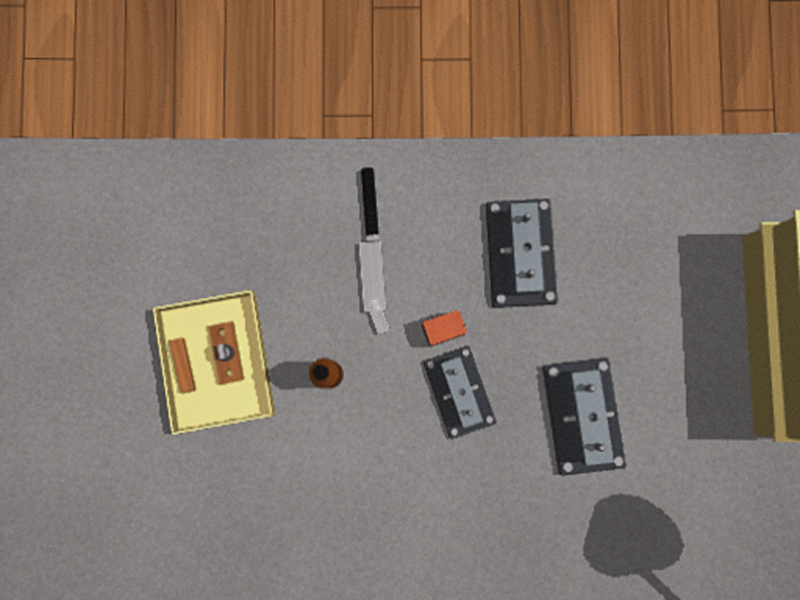

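View pics/scene0b.png

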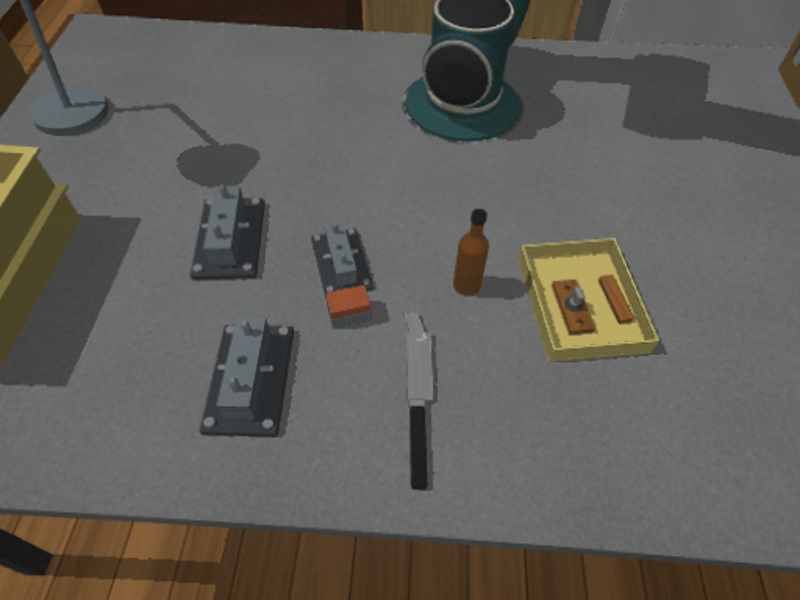

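The top view (800x600 scale) shows three vices: (458,392), (585,416) and (520,252). The smallest, at (458,392), fits because the orange stone (444,327) stands just off its end. I'll check its size. The jaw with the screw is in the tray at (225,352), and the blank is at (182,365).

```bash
python3 - <<'E'
from h import *
t=cv2.imread('pics/top0.png'); s=cv2.imread('pics/scene0.png')
def crop(im,x,y,w=66,h=50,k=6): return cv2.resize(im[y:y+h,x:x+w],None,fx=k,fy=k,interpolation=cv2.INTER_CUBIC)
A=np.hstack([crop(t,262,217,55,64,7),crop(t,116,195,55,64,7)]);
B=np.hstack([crop(s,195,140,55,50,7),crop(s,345,172,55,50,7)])
print(A.shape,B.shape)
cv2.imwrite('pics/c1.png',A);cv2.imwrite('pics/c2.png',B)
# wood in top
hsv=cv2.cvtColor(t,cv2.COLOR_BGR2HSV)
m=cv2.inRange(hsv,(3,110,50),(14,255,220)); m[:100]=0
for c in cv2.findContours(m,0,1)[0]:
    if cv2.contourArea(c)>60:
        r=cv2.minAreaRect(c); b=cv2.boxPoints(r); P=plane('top',b,18)[:,:2]
        print('rect',np.round(r[0],1),'ctr',P.mean(0).round(1),'sides',np.linalg.norm(P[1]-P[0]).round(1),np.linalg.norm(P[2]-P[1]).round(1),'dirs',np.degrees(np.arctan2(*(P[1]-P[0])[::-1])).round(1),np.degrees(np.arctan2(*(P[2]-P[1])[::-1])).round(1))
# foot of vices: dark mask
g=cv2.inRange(hsv,(0,0,0),(180,255,75)); 
for nm,uv in (('small',[(423,361),(468,348),(495,422),(452,438)]),('right',[(540,366),(607,358),(625,467),(558,475)]),('far',[(486,203),(550,199),(557,303),(491,306)])):
    P=plane('top',np.array(uv)*.64,12)[:,:2]; print(nm,P.mean(0).round(),[np.linalg.norm(P[i]-P[i-1]).round() for i in range(4)])
E
```

```text
(448, 770, 3) (350, 770, 3)
rect [208.  238.5] ctr [550.2  16.2] sides 57.2 48.4 dirs -90.4 -179.9
rect [116.3 233.4] ctr [566.8 277.2] sides 25.7 96.0 dirs -77.2 -165.8
rect [144.1 225.5] ctr [588.8 198.7] sides 43.6 106.8 dirs -79.7 -168.7
rect [283.9 209.5] ctr [ 632.1 -201.8] sides 72.9 46.9 dirs -71.0 -161.7
small [ 514. -229.] [np.float64(149.0), np.float64(86.0), np.float64(143.0), np.float64(84.0)]
right [ 470. -451.] [np.float64(197.0), np.float64(123.0), np.float64(197.0), np.float64(121.0)]
far [ 772. -348.] [np.float64(195.0), np.float64(120.0), np.float64(197.0), np.float64(122.0)]
```

View pics/c1.png

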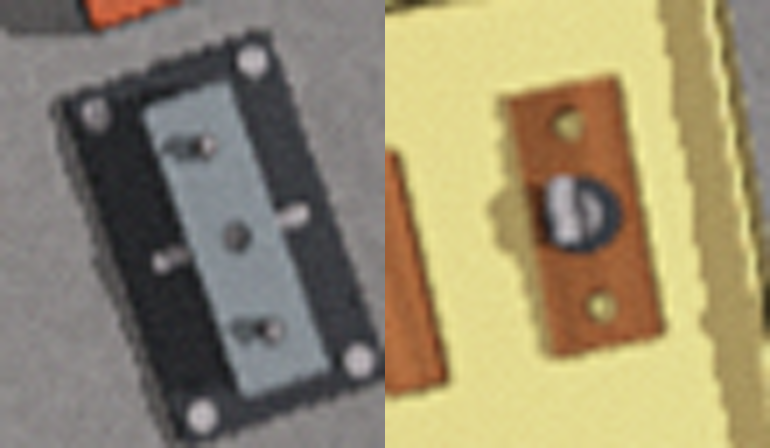

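View pics/c2.png

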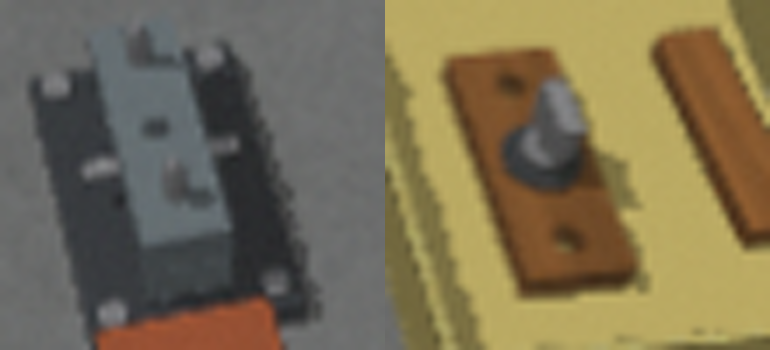

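The crops confirm the small vice (foot ≈149x86 mm; the others are ≈197x122). In the top crop its pin tips are at (208,145) and (275,328) and the pilot hole is at (236,237). The jaw holes are at (569,122) and (603,305), with the wing at about (565,212).

```bash
python3 - <<'E'
from h import *
def px(c,x0,y0,off=0): return (np.array(c,float)-[off,0])/7+[x0,y0]-3/7
a=lambda v:np.degrees(np.arctan2(v[1],v[0])).round(1)
H=plane('top',px([(569,122),(603,305)],116,195,385),18); print('jaw holes top',H.round(1)[:,:2],'ctr',H.mean(0).round(1),np.linalg.norm(H[1]-H[0]).round(1),a(H[0]-H[1]))
H=plane('scene',px([(512,83),(567,238)],345,172,385),18); print('jaw holes scene',H.round(1)[:,:2],'ctr',H.mean(0).round(1),np.linalg.norm(H[1]-H[0]).round(1),a(H[1]-H[0]))
W=plane('top',px([(582,214)],116,195,385),21);print('washer',W.round(1))
T=plane('top',px([(208,145),(275,328)],262,217),71); print('pins',T.round(1)[:,:2],T.mean(0).round(1),np.linalg.norm(T[1]-T[0]).round(1),a(T[0]-T[1]))
print('pilot',plane('top',px([(236,237)],262,217),50).round(1),plane('scene',px([(155,126)],195,140),50).round(1))
C=plane('top',px([(143,105),(230,82),(330,370),(243,398)],262,217),50); print('col',C.mean(0).round(1),[np.linalg.norm(C[i]-C[i-1]).round(1) for i in range(4)],a(C[0]-C[3]),a(C[1]-C[2]))
Tr=plane('top',np.array([(153,310),(253,292),(273,413),(172,433)])*.64,40); print('tray',Tr.mean(0).round(1),a(Tr[0]-Tr[3]),a(Tr[1]-Tr[2]))
o=plane('top',np.array([(322,372)])*.64,190);print('oil',o.round())
Wg=plane('top',px([(557,180),(570,245)],116,195,385),55);print('wing dir',a(Wg[0]-Wg[1]),Wg.mean(0).round(1))
E
```

```text
jaw holes top [[627.4 205.9]
 [552.5 190.7]] ctr [590.  198.3  18. ] 76.4 11.5
jaw holes scene [[552.8 190.6]
 [627.9 204.5]] ctr [590.3 197.6  18. ] 76.4 10.5
washer [[589.5 199.2  21. ]]
pins [[ 550.9 -216.7]
 [ 479.8 -241.6]] [ 515.3 -229.1   71. ] 75.3 19.2
pilot [[ 515.  -229.2   50. ]] [[ 515.6 -230.5   50. ]]
col [ 514.6 -229.3   50. ] [np.float64(121.5), np.float64(36.0), np.float64(119.7), np.float64(36.1)] 18.1 18.2
tray [571.4 215.3  40. ] 10.3 10.1
oil [[547.   6. 190.]]
wing dir 12.3 [588.3 198.9  55. ]
```

Request:
carry_out:
  increments:
    - [[0,0,10],[60,-62,0],-0.3]
    - [[0,0,20],[120,-125,0],-0.3]
    - [[0,0,23.6],[180,-187,0],-0.3]
    - [[0,0,23.6],[240,-250,0],-0.3]
    - [[0,0,23.6],[300,-312,0],-0.3]
    - [[0,0,23.6],[360,-375,0],-0.3]
    - [[0,0,23.6],[410,-427,0],-0.3]
    - [[0,0,23.6],[442.4,-460.5,0],-0.3]
    - [[0,0,23.6],[442.4,-460.5,0],-0.3]
    - [[0,0,23.6],[442.4,-460.5,-40],-0.3]
    - [[0,0,23.6],[442.4,-460.5,-80],-0.3]
    - [[0,0,23.6],[442.4,-460.5,-80],-0.3]

```text
clock: 1.6
ee_pos: [589.1, 196.5, 134.3]
orientation: [[-0.982, -0.188, -0.007], [-0.188, 0.982, -0.002], [0.007, -0.001, -1.0]]
wrist_force: [-0.5, -0.1, 1.0]
finger_gap: 0.65
gripper_force: 0.0
```

Request:
carry_out:
  increments:
    - [[0,0,0],[0,0,0],-0.3]
    - [[0,0,0],[0,0,-30],-0.3]
    - [[0,0,0],[0,0,-60],-0.3]
    - [[0,0,0],[0,0,-90],-0.3]
    - [[0,0,0],[0,0,-110],-0.3]
    - [[0,0,0],[0,0,-110],-0.3]
    - [[0,0,0],[0,0,-110],-0.3]
    - [[0,0,0],[0,0,-110],-0.3]

```text
clock: 2.6
ee_pos: [590.9, 198.4, 30.1]
orientation: [[-0.982, -0.19, 0.002], [-0.19, 0.982, 0.001], [-0.002, 0.0, -1.0]]
wrist_force: [-0.5, 0.2, -0.8]
finger_gap: 0.651
gripper_force: 0.0
```

Request:
carry_out:
  increments:
    - [[0,0,0],[0,0,-12],-0.3]
    - [[0,0,0],[0,0,-22],-0.3]
    - [[0,0,0],[0,0,-22],-0.3]
    - [[0,0,0],[0,0,-22],-0.3]
    - [[0,0,0],[0,0,-22],0.5]
    - [[0,0,0],[0,0,-22],0.5]
    - [[0,0,0],[0,0,-22],0.5]
    - [[0,0,0],[0,0,-22],0.5]
    - [[0,0,0],[0,0,-22],0.5]
  force: 25

```text
clock: 3.72
ee_pos: [590.3, 198.2, 6.9]
orientation: [[-0.982, -0.19, 0.0], [-0.19, 0.982, 0.0], [-0.0, 0.0, -1.0]]
wrist_force: [-1.7, 1.8, 2.6]
finger_gap: 0.47
gripper_force: 25.0
```

Request:
carry_out:
  increments:
    - [[0,0,0],[0,0,8],0.5]
    - [[0,0,0],[0,0,20],0.5]
    - [[0,0,0],[0,0,45],0.5]
    - [[0,0,0],[0,0,80],0.5]
    - [[0,0,0],[0,0,120],0.5]
    - [[0,0,0],[0,0,160],0.5]
    - [[0,0,0],[0,0,200],0.5]
    - [[0,0,0],[0,0,230],0.5]
    - [[0,0,0],[0,0,250],0.5]
    - [[0,0,0],[0,0,250],0.5]
  force: 25

```text
clock: 4.97
ee_pos: [590.5, 198.2, 258.0]
orientation: [[-0.982, -0.19, 0.002], [-0.19, 0.982, 0.0], [-0.002, 0.0, -1.0]]
wrist_force: [-0.3, -0.6, -2.1]
finger_gap: 0.469
gripper_force: 25.0
```

Request:
carry_out:
  increments:
    - [[0,0,1],[-8,-45,0],0.5]
    - [[0,0,2],[-16,-95,0],0.5]
    - [[0,0,3],[-26,-150,0],0.5]
    - [[0,0,4],[-36,-205,0],0.5]
    - [[0,0,5],[-46,-260,0],0.5]
    - [[0,0,6],[-55,-315,0],0.5]
    - [[0,0,7],[-64,-365,0],0.5]
    - [[0,0,7.6],[-72,-410,-20],0.5]
    - [[0,0,7.6],[-75,-427.4,-60],0.5]
    - [[0,0,7.6],[-75,-427.4,-110],0.5]
    - [[0,0,7.6],[-75,-427.4,-150],0.5]
    - [[0,0,7.6],[-75,-427.4,-150],0.5]

```text
clock: 6.48
ee_pos: [513.3, -228.4, 102.6]
orientation: [[-0.948, -0.318, -0.006], [-0.318, 0.948, 0.003], [0.005, 0.005, -1.0]]
wrist_force: [0.4, -0.2, -1.3]
finger_gap: 0.469
gripper_force: 25.0
```

Request:
carry_out:
  increments:
    - [[0,0,0],[0,0,0],0.5]
    - [[0,0,0],[0,0,0],0.5]
    - [[0,0,0],[0,0,0],0.5]

```text
clock: 6.85
ee_pos: [515.7, -229.5, 107.9]
orientation: [[-0.948, -0.318, 0.002], [-0.318, 0.948, -0.001], [-0.001, -0.001, -1.0]]
wrist_force: [-0.7, -0.5, -1.8]
finger_gap: 0.466
gripper_force: 25.0
```

```bash
python3 - <<'E'
from h import *
c=[]
for n,(x,y,w,h) in (('top',(250,205,80,80)),('scene',(175,110,80,80))):
    im=bot.get_image(n); cv2.imwrite(f'pics/{n}1.png',im); c.append(cv2.resize(im[y:y+h,x:x+w],None,fx=5,fy=5,interpolation=cv2.INTER_CUBIC))
cv2.imwrite('pics/c3.png',np.hstack(c)); o=bot.get_obs(); print(o['ee_pos'],o['clock'],o['qpos'].round(2))
E
```

```text
[ 515.47774097 -229.34899013  107.35114465] 6.95 [-0.46 -0.07  1.82 -0.    1.4  -2.36]
```

View pics/c3.png

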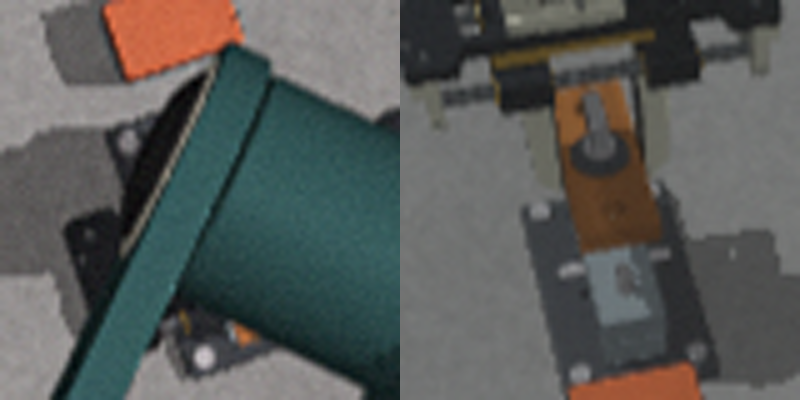

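In the scene half of the crop, the jaw is held over the vice with its near hole at (615,210) and its washer at (600,152). The arm blocks the top view. I'll check where that hole is.

```bash
python3 - <<'E'
from h import *
px=lambda u,v:[(u-400)/5+175-.4,v/5+110-.4]
c=np.array([515.5,-229.4]); 
for a in (18.55,):
  d=np.array([np.cos(np.radians(a)),np.sin(np.radians(a))]); print('expected hole',c+38*d)
print('seen hole',plane('scene',[px(615,210)],118.4).round(1),'washer',plane('scene',[px(600,152)],121.4).round(1))
s=cv2.imread('pics/scene0.png'); 
print('near pin tip expected px (crop2 coords)',(proj('scene',[[550.9,-216.7,71],[550.9,-216.7,50]])-[195,140])*7+3)
E
```

```text
expected hole [ 551.52576296 -217.31098005]
seen hole [[ 553.5 -218.3  118.4]] washer [[ 515.  -231.1  121.4]]
near pin tip expected px (crop2 coords) [[174.43657516 160.14740523]
 [177.91287989 194.0569498 ]]
```

Request:
carry_out:
  increments:
    - [[0,0,0],[0,0,-12],0.5]
    - [[0,0,0],[0,0,-22],0.5]
    - [[0,0,0],[0,0,-28],0.5]
    - [[0,0,0],[0,0,-28],0.5]
    - [[0,0,0],[0,0,-28],0.5]
    - [[0,0,0],[0,0,-31],0.5]
    - [[0,0,0],[0,0,-34],0.5]
    - [[0,0,0],[0,0,-36],0.5]
    - [[0,0,0],[0,0,-36],0.5]
    - [[0,0,0],[0,0,-36],0.5]

```text
clock: 8.2
ee_pos: [515.3, -229.3, 70.7]
orientation: [[-0.948, -0.318, 0.0], [-0.318, 0.948, -0.0], [-0.0, -0.0, -1.0]]
wrist_force: [0.7, 1.3, -2.1]
finger_gap: 0.471
gripper_force: 25.0
```

Request:
carry_out:
  increments:
    - [[0,0,0],[0,0,-3],0.5]
    - [[0,0,0],[0,0,-6],0.5]
    - [[0,0,0],[0,0,-8],0.5]
    - [[0,0,0],[0,0,-10],0.5]
    - [[0,0,0],[0,0,-10],0.5]
    - [[0,0,0],[0,0,-10],0.5]

```text
clock: 8.95
ee_pos: [515.4, -228.9, 60.4]
orientation: [[-0.948, -0.318, 0.0], [-0.318, 0.948, 0.001], [-0.001, 0.001, -1.0]]
wrist_force: [2.9, 4.5, -0.7]
finger_gap: 0.471
gripper_force: 25.0
```

Request:
carry_out:
  increments:
    - [[0,0,0],[0.4,0.6,0],0.5]
    - [[0,0,0],[0.4,0.6,-3],0.5]
    - [[0,0,0],[0.4,0.6,-5],0.5]
    - [[0,0,0],[0.4,0.6,-7],0.5]
    - [[0,0,0],[0.4,0.6,-8],0.5]
    - [[0,0,0],[0.4,0.6,-8],0.5]
    - [[0,0,0],[0.4,0.6,-8],0.5]

```text
clock: 9.82
ee_pos: [515.6, -228.7, 52.9]
orientation: [[-0.948, -0.318, -0.0], [-0.318, 0.948, -0.0], [0.0, -0.0, -1.0]]
wrist_force: [-3.6, 1.9, 3.9]
finger_gap: 0.473
gripper_force: 25.0
```

Request:
carry_out:
  increments:
    - [[0,0,0],[0,0,-0.7],0.5]
    - [[0,0,0],[0,0,-0.7],-0.3]
    - [[0,0,0],[0,0,-0.7],-0.3]
    - [[0,0,0],[0,0,-0.7],-0.3]
    - [[0,0,0],[0,0,0],-0.3]
    - [[0,0,0],[0,0,12],-0.3]
    - [[0,0,0],[0,0,24],-0.3]
    - [[0,0,0],[0,0,24],-0.3]
    - [[0,0,0],[0,0,24],-0.3]

```text
clock: 10.95
ee_pos: [515.6, -228.7, 76.6]
orientation: [[-0.948, -0.318, 0.0], [-0.318, 0.948, -0.0], [-0.0, -0.0, -1.0]]
wrist_force: [-0.1, 0.5, 0.3]
finger_gap: 0.649
gripper_force: 0.0
```

```bash
python3 - <<'E'
from h import *
im=bot.get_image('scene'); cv2.imwrite('pics/scene2.png',im); cv2.imwrite('pics/c4.png',cv2.resize(im[110:190,175:255],None,fx=7,fy=7,interpolation=cv2.INTER_CUBIC)); print(bot.get_obs()['wrist_force'],bot.get_obs()['ee_pos'])
E
```

```text
[-0.24056978  0.57221858 -0.07316986] [ 515.50115806 -228.61083487   76.39319948]
```

View pics/c4.png

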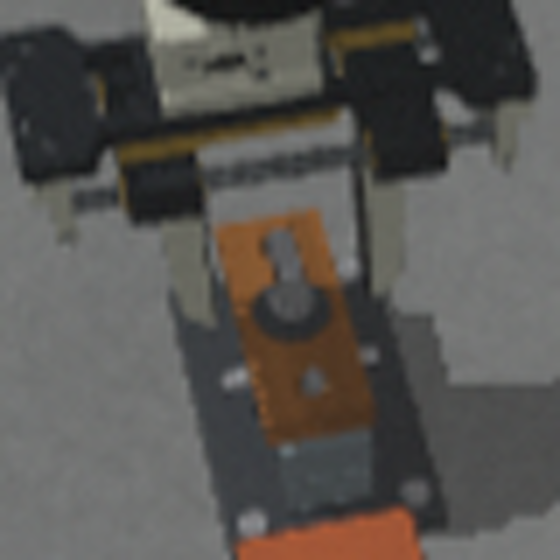

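The jaw is down on the column, with the near pin coming through its hole at (313,380). The wing at (285,260) stands edge-on between the fingers. I'll grip it, then push down in steps.

Request:
carry_out:
  increments:
    - [[0,0,0],[0,0,0],1]
    - [[0,0,0],[0,0,0],1]
    - [[0,0,0],[0,0,0],1]
    - [[0,0,0],[0,0,0],1]
    - [[0,0,0],[0,0,0],1]
    - [[0,0,0],[0,0,0],1]
    - [[0,0,0],[0,0,0],1]
  force: 45

```text
clock: 11.88
ee_pos: [515.7, -228.7, 76.7]
orientation: [[-0.948, -0.318, 0.0], [-0.318, 0.948, -0.0], [-0.0, -0.0, -1.0]]
wrist_force: [0.8, 0.0, 0.3]
finger_gap: 0.105
gripper_force: 45.0
```

Request:
carry_out:
  increments:
    - [[0,0,0],[0,0,-1],1]
    - [[0,0,0],[0,0,-2],1]
    - [[0,0,0],[0,0,-2],1]
    - [[0,0,0],[0,0,-2],1]
    - [[0,0,0],[0,0,-2],1]

```text
clock: 12.5
ee_pos: [515.7, -228.7, 75.1]
orientation: [[-0.948, -0.318, 0.0], [-0.318, 0.948, -0.0], [-0.0, -0.0, -1.0]]
wrist_force: [-1.3, 0.7, 6.0]
finger_gap: 0.103
gripper_force: 45.0
```

Request:
carry_out:
  increments:
    - [[0,0,0],[0,0,-1],1]
    - [[0,0,0],[0,0,-1.4],1]
    - [[0,0,0],[0,0,-1.4],1]
    - [[0,0,0],[0,0,-1.4],1]

```text
clock: 13.0
ee_pos: [515.8, -228.8, 74.2]
orientation: [[-0.948, -0.318, 0.001], [-0.318, 0.948, -0.0], [-0.001, -0.0, -1.0]]
wrist_force: [-3.9, 1.9, 11.0]
finger_gap: 0.102
gripper_force: 45.0
```

Request:
carry_out:
  increments:
    - [[0,0,0],[0,0,-0.8],1]
    - [[0,0,0],[0,0,-0.9],1]
    - [[0,0,-5],[0,0,-1.0],1]
    - [[0,0,-10],[0,0,-1.1],1]
    - [[0,0,-15],[0,0,-1.15],1]
    - [[0,0,-20],[0,0,-1.25],1]
    - [[0,0,-25],[0,0,-1.35],1]
    - [[0,0,-30],[0,0,-1.4],1]

```text
clock: 14.0
ee_pos: [515.9, -229.1, 73.2]
orientation: [[-0.98, 0.201, 0.001], [0.201, 0.98, -0.001], [-0.001, -0.001, -1.0]]
wrist_force: [-4.4, -0.1, 14.3]
finger_gap: 0.104
gripper_force: 45.0
```

Request:
carry_out:
  increments:
    - [[0,0,-5],[0,0,-0.3],1]
    - [[0,0,-10],[0,0,-0.4],1]
    - [[0,0,-15],[0,0,-0.5],1]
    - [[0,0,-20],[0,0,-0.6],1]
    - [[0,0,-25],[0,0,-0.65],1]
    - [[0,0,-30],[0,0,-0.75],1]
    - [[0,0,-35],[0,0,-0.85],1]
    - [[0,0,-40],[0,0,-0.95],1]
    - [[0,0,-45],[0,0,-1.0],1]
    - [[0,0,-50],[0,0,-1.1],1]

```text
clock: 15.25
ee_pos: [515.6, -229.6, 72.1]
orientation: [[-0.475, 0.88, 0.0], [0.88, 0.475, -0.002], [-0.002, -0.001, -1.0]]
wrist_force: [-7.8, -4.3, 13.6]
finger_gap: 0.103
gripper_force: 45.0
```

Request:
carry_out:
  increments:
    - [[0,0,0],[-0.5,-0.3,-0.3],1]
    - [[0,0,-5],[-0.5,-0.3,-0.4],1]
    - [[0,0,-10],[-0.5,-0.3,-0.5],1]
    - [[0,0,-15],[-0.5,-0.3,-0.55],1]
    - [[0,0,-20],[-0.5,-0.3,-0.65],1]
    - [[0,0,-25],[-0.5,-0.3,-0.75],1]
    - [[0,0,-30],[-0.5,-0.3,-0.85],1]
    - [[0,0,-35],[-0.5,-0.3,-0.9],1]
    - [[0,0,-40],[-0.5,-0.3,-1.0],1]

```text
clock: 16.38
ee_pos: [515.0, -229.8, 71.1]
orientation: [[0.201, 0.98, 0.0], [0.98, -0.201, -0.002], [-0.002, 0.0, -1.0]]
wrist_force: [-8.9, -2.0, 15.9]
finger_gap: 0.106
gripper_force: 45.0
```

Request:
carry_out:
  increments:
    - [[0,0,0],[-0.6,-0.1,0],1]
    - [[0,0,-5],[-0.6,-0.1,-0.1],1]
    - [[0,0,-10],[-0.6,-0.1,-0.2],1]
    - [[0,0,-15],[-0.6,-0.1,-0.3],1]
    - [[0,0,-20],[-0.6,-0.1,-0.35],1]
    - [[0,0,-25],[-0.6,-0.1,-0.45],1]
    - [[0,0,-30],[-0.6,-0.1,-0.55],1]
    - [[0,0,-35],[-0.6,-0.1,-0.65],1]
    - [[0,0,-40],[-0.6,-0.1,-0.7],1]
    - [[0,0,-45],[-0.6,-0.1,-0.75],1]
    - [[0,0,-45],[-0.6,-0.1,-0.75],1]

```text
clock: 17.75
ee_pos: [514.5, -229.5, 70.4]
orientation: [[0.834, 0.551, 0.0], [0.551, -0.834, -0.001], [-0.0, 0.001, -1.0]]
wrist_force: [-8.6, 1.6, 16.1]
finger_gap: 0.102
gripper_force: 45.0
```

```bash
python3 - <<'E'
from h import *
o=bot.get_obs(); print(o['wrist_torque'],o['wrist_force'],o['qpos'].round(2),o['ee_pos'])
E
```

```text
[ 0.06585931  1.86902692 -0.01423559] [-8.56200707  1.59360114 16.08000412] [-0.46 -0.05  1.85 -0.    1.33  0.52] [ 514.47246732 -229.5321171    70.35171018]
```

Request:
carry_out:
  increments:
    - [[0,0,-4],[-0.2,0,-0.1],1]
    - [[0,0,-8],[-0.2,0,-0.15],1]
    - [[0,0,-11],[-0.2,0,-0.15],1]
    - [[0,0,-14],[-0.2,0,-0.15],1]

```text
clock: 18.25
ee_pos: [514.3, -229.4, 70.2]
orientation: [[0.943, 0.333, 0.0], [0.333, -0.943, -0.001], [-0.0, 0.001, -1.0]]
wrist_force: [-7.5, 1.4, 16.0]
finger_gap: 0.104
gripper_force: 45.0
```

```bash
python3 - <<'E'
from h import *
o=bot.get_obs(); print(o['wrist_torque'],o['wrist_force'],o['qpos'].round(2),o['ee_pos'],o['orientation'].round(3))
E
```

```text
[0.25178827 1.75557515 0.1456393 ] [-7.46122757  1.41042744 16.03781896] [-0.46 -0.05  1.85 -0.    1.33  0.77] [ 514.33606498 -229.41919101   70.2217581 ] [[ 0.943  0.333  0.   ]
 [ 0.333 -0.943 -0.001]
 [-0.     0.001 -1.   ]]
```

Request:
carry_out:
  increments:
    - [[0,0,-4],[0,0,0],1]
    - [[0,0,-8],[0,0,0],1]
    - [[0,0,-12],[0,0,0],1]

```text
clock: 18.62
ee_pos: [514.3, -229.3, 70.1]
orientation: [[0.992, 0.129, 0.0], [0.129, -0.992, -0.0], [-0.0, 0.0, -1.0]]
wrist_force: [-7.7, 2.8, 16.8]
finger_gap: 0.104
gripper_force: 45.0
```

```bash
python3 - <<'E'
from h import *
o=bot.get_obs(); print(o['wrist_torque'],o['wrist_force'],o['qpos'].round(2),o['ee_pos'],o['orientation'].round(3))
E
```

```text
[0.46515312 1.76595655 0.14150137] [-7.66934634  2.82817692 16.80944906] [-0.46 -0.05  1.85 -0.    1.33  0.98] [ 514.3102305  -229.26710656   70.12972206] [[ 0.992  0.129  0.   ]
 [ 0.129 -0.992 -0.   ]
 [-0.     0.    -1.   ]]
```

Request:
carry_out:
  increments:
    - [[0,0,-5],[0,0,0],1]
    - [[0,0,-10],[0,0,0],1]
    - [[0,0,-15],[0,0,0],1]
    - [[0,0,-15],[0,0,0],1]

```text
clock: 19.12
ee_pos: [514.3, -229.1, 70.1]
orientation: [[0.991, -0.131, 0.0], [-0.131, -0.991, -0.0], [0.0, 0.0, -1.0]]
wrist_force: [-8.7, 2.7, 17.2]
finger_gap: 0.107
gripper_force: 45.0
```

```bash
python3 - <<'E'
from h import *
o=bot.get_obs(); print(o['wrist_torque'],o['wrist_force'],o['qpos'].round(2),o['ee_pos'],o['orientation'].round(3))
im=bot.get_image('scene'); cv2.imwrite('pics/scene3.png',im); cv2.imwrite('pics/c5.png',cv2.resize(im[110:190,175:255],None,fx=7,fy=7,interpolation=cv2.INTER_CUBIC))
E
```

```text
[ 0.74268604  1.80804613 -0.05905627] [-8.70020625  2.67741811 17.1848487 ] [-0.46 -0.05  1.85 -0.    1.33  1.24] [ 514.3088363  -229.09943354   70.14774025] [[ 0.991 -0.131  0.   ]
 [-0.131 -0.991 -0.   ]
 [ 0.     0.    -1.   ]]
```

View pics/c5.png

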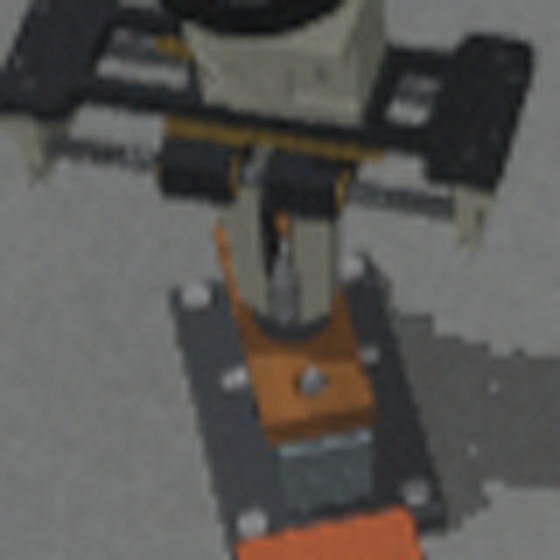

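With push held at about 17 N and no further descent, another 27° of turn caused no force drop, so the screw is no longer advancing. The total descent also matches 3 mm. I'll ease off the push, open and rise.

Request:
carry_out:
  increments:
    - [[0,0,0],[0,0,1],1]
    - [[0,0,0],[0,0,2],1]
    - [[0,0,0],[0,0,2.5],1]
    - [[0,0,0],[0,0,2.5],0]
    - [[0,0,0],[0,0,2.5],0]
    - [[0,0,0],[0,0,2.5],0]
    - [[0,0,0],[0,0,20],0]
    - [[0,0,0],[0,0,60],0]
    - [[0,0,0],[0,0,110],0]
    - [[0,0,0],[0,0,160],0]
    - [[0,0,0],[0,0,200],0]

```text
clock: 20.55
ee_pos: [514.3, -229.1, 272.6]
orientation: [[0.992, -0.13, 0.002], [-0.13, -0.992, -0.001], [0.002, 0.001, -1.0]]
wrist_force: [0.5, -0.1, 0.1]
finger_gap: 0.498
gripper_force: 0.0
```

Request:
carry_out:
  increments:
    - [[0,0,0],[0,60,0],0]
    - [[0,0,0],[0,120,0],0]
    - [[0,0,0],[0,180,0],0]
    - [[0,0,0],[0,240,0],0]
    - [[0,0,0],[0,300,0],0]
    - [[0,0,0],[0,360,0],0]
    - [[0,0,0],[0,400,0],0]
    - [[0,0,0],[0,400,0],0]
    - [[0,0,0],[0,400,0],0]

```text
clock: 21.68
ee_pos: [514.3, 170.5, 269.7]
orientation: [[0.992, -0.129, 0.001], [-0.129, -0.992, -0.0], [0.001, -0.0, -1.0]]
wrist_force: [-0.9, -0.9, -0.5]
finger_gap: 0.496
gripper_force: 0.0
```

```bash
python3 - <<'E'
from h import *
t=bot.get_image('top');s=bot.get_image('scene');cv2.imwrite('pics/top4.png',t);cv2.imwrite('pics/scene4.png',s);s0=cv2.imread('pics/scene0.png')
f=lambda im,x,y:cv2.resize(im[y:y+56,x:x+37],None,fx=7,fy=7,interpolation=cv2.INTER_CUBIC)
cv2.imwrite('pics/c6.png',np.hstack([f(t,272,222),f(s,200,138),f(s0,350,168)])); print(bot.get_obs()['wrist_force'],bot.get_obs()['ee_pos'])
E
```

```text
[ 0.70565078 -0.32960809  0.09742829] [514.44159134 169.94280403 269.39528632]
```

View pics/c6.png

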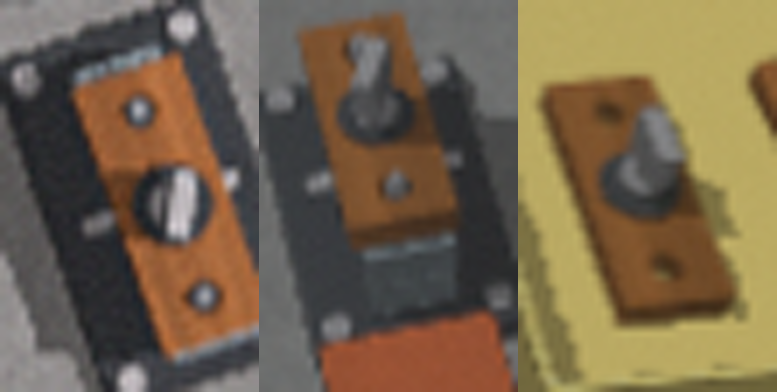

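Both pins come through the jaw, at (140,108) and (203,295), and it sits flat. The wing turned about 200°, which leaves the depth uncertain. I'll probe the wing's top with the shut fingertips: 98 mm means driven, 101 mm means not.

Request:
carry_out:
  increments:
    - [[0,0,0],[0,-60,0],1]
    - [[0,0,0],[0,-120,0],1]
    - [[0,0,0],[0,-180,0],1]
    - [[0,0,0],[0,-240,0],1]
    - [[0,0,0],[0,-300,0],1]
    - [[0,0,0],[0,-360,0],1]
    - [[0,0,0],[1,-400,0],1]
    - [[0,0,0],[1,-400,-50],1]
    - [[0,0,0],[1,-400,-100],1]
    - [[0,0,0],[1,-400,-150],1]
    - [[0,0,0],[1,-400,-150],1]
    - [[0,0,0],[1,-400,-150],1]

```text
clock: 23.28
ee_pos: [515.8, -229.9, 121.3]
orientation: [[0.991, -0.13, 0.002], [-0.13, -0.991, -0.001], [0.002, 0.001, -1.0]]
wrist_force: [0.2, -0.0, 0.8]
finger_gap: 0.005
gripper_force: 0.0
```

Request:
carry_out:
  increments:
    - [[0,0,0],[0,0,0],1]
    - [[0,0,0],[0,0,0],1]
    - [[0,0,0],[0,0,0],1]
    - [[0,0,0],[0,0,0],1]

```text
clock: 23.78
ee_pos: [515.4, -229.1, 119.0]
orientation: [[0.992, -0.13, 0.0], [-0.13, -0.992, -0.0], [0.0, 0.0, -1.0]]
wrist_force: [-0.4, 0.4, -0.6]
finger_gap: 0.004
gripper_force: 0.0
```

Go to 100 mm. That would contact an undriven wing (101 mm) but not a driven one.

Request:
carry_out:
  increments:
    - [[0,0,0],[0,0,-8],1]
    - [[0,0,0],[0,0,-15],1]
    - [[0,0,0],[0,0,-15],1]
    - [[0,0,0],[0,0,-17],1]
    - [[0,0,0],[0,0,-18],1]
    - [[0,0,0],[0,0,-19],1]
    - [[0,0,0],[0,0,-19.4],1]
    - [[0,0,0],[0,0,-19.4],1]
    - [[0,0,0],[0,0,-19.4],1]
    - [[0,0,0],[0,0,-19.4],1]

```text
clock: 25.02
ee_pos: [515.4, -229.1, 99.5]
orientation: [[0.992, -0.13, 0.0], [-0.13, -0.992, -0.0], [0.0, 0.0, -1.0]]
wrist_force: [0.4, 1.0, -0.1]
finger_gap: 0.005
gripper_force: 0.0
```

Request:
carry_out:
  increments:
    - [[0,0,0],[0,0,-0.7],1]
    - [[0,0,0],[0,0,-0.7],1]
    - [[0,0,0],[0,0,-0.7],1]
    - [[0,0,0],[0,0,-0.7],1]

```text
clock: 25.52
ee_pos: [515.3, -229.1, 98.8]
orientation: [[0.992, -0.13, 0.0], [-0.13, -0.992, 0.0], [0.0, -0.0, -1.0]]
wrist_force: [-0.2, 0.3, -0.5]
finger_gap: 0.01
gripper_force: 0.0
```

Request:
carry_out:
  increments:
    - [[0,0,0],[0,0,-0.7],1]
    - [[0,0,0],[0,0,-0.7],1]
    - [[0,0,0],[0,0,-0.7],1]
    - [[0,0,0],[0,0,-0.7],1]

```text
clock: 26.02
ee_pos: [515.4, -229.1, 98.1]
orientation: [[0.992, -0.13, 0.0], [-0.13, -0.992, 0.0], [0.0, -0.0, -1.0]]
wrist_force: [0.3, 0.1, 1.1]
finger_gap: 0.008
gripper_force: 0.3
```

Request:
carry_out:
  increments:
    - [[0,0,0],[0,0,-0.7],1]
    - [[0,0,0],[0,0,-0.7],1]
    - [[0,0,0],[0,0,-0.7],1]
    - [[0,0,0],[0,0,-0.7],1]

```text
clock: 26.52
ee_pos: [515.4, -229.1, 97.4]
orientation: [[0.992, -0.13, 0.0], [-0.13, -0.992, -0.0], [0.0, 0.0, -1.0]]
wrist_force: [-0.2, 0.5, 3.3]
finger_gap: 0.002
gripper_force: 1.6
```

The contact height is about 97.9 mm, so the screw is fully driven. I'll withdraw.

Request:
carry_out:
  increments:
    - [[0,0,0],[0,0,5],1]
    - [[0,0,0],[0,0,40],1]
    - [[0,0,0],[0,0,90],1]
    - [[0,0,0],[0,0,140],1]
    - [[0,0,0],[0,0,160],1]
    - [[0,0,0],[0,0,160],1]
    - [[0,0,0],[0,0,160],1]
    - [[0,0,0],[0,0,160],1]

```text
clock: 27.52
ee_pos: [515.0, -228.9, 255.6]
orientation: [[0.992, -0.13, -0.002], [-0.13, -0.992, 0.001], [-0.002, -0.001, -1.0]]
wrist_force: [0.1, -0.3, 0.6]
finger_gap: 0.003
gripper_force: 0.0
```

```bash
python3 -c "
from workcell import bot
print(bot.get_obs()['ee_pos'],bot.close_job())"
```

```text
the job is handed in; nothing more can be done
[ 514.99675117 -228.91527248  255.57058016] None
```

The jaw plate is fully down over both pins of the small vice, the screw is driven until its collar is on the washer (wing top probed at about 97.9 mm, 98 mm expected), the gripper is clear, and the job was handed in at about 27.5 s.

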